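# Lock the drain-pump filter cap

### The arm

A 6-joint arm with a two-finger parallel gripper is mounted at the origin on the work surface. World frame = base frame: x ahead of the robot, y to its left, z up, the work surface at z = 0. Lengths are in m, angles in rad, forces in N, time in s.
With the tool pointing down it reaches from about 0.35 to 0.775 m from the base axis. Payload 5.5 kg.
Tool frame: the origin (TCP) lies between the finger pads; the fingertips stand 19 mm ahead of it and the grasp point (between the pads) is the TCP; z points along the fingers, y is the line along which they close (so a half turn about z gives the same grasp; the last joint's range is limited). The gripper opens to 85 mm and grips with 20 to 120 N. Pads are 22 mm wide; open, the fingers measure 114 mm over their backs; the gripper's body (76 mm by 85 mm) begins 54 mm behind the grasp point. The pads swing forward as they close: fully open they stand 13 mm farther back than shut.
Start: joints at [1.186, 0.313, 0.046, 1.304, 0, 1.431], TCP at [0.139, 0.558, 0.25] pointing down, gripper open.
Joint ranges: [-2.76, 2.76], [-0.86, 1.69], [-1.03, 1.26], [-2.2, 2.34], [-1.47, 1.5], [-3.14, 3.14]. Speed limits (rad/s): [2.57, 2.57, 3.14, 3.14, 3.14, 3.14].

### API

Orientations are given as a unit quaternion [w, x, y, z].
In Python, from workcell import env gives the robot as it stands.
- The arm moves only by the tool carry_out, never from a script. Its argument "increments" is a list that holds one entry, the list of rows, each a list of 6 numbers: the shift along the tool's x, y, z each as a share of 50 cm, from -1 to 1, then the turn, a rotation vector about the tool's x, y, z each as a share of 2 pi rad, from -1 to 1. In form: [[[x, y, z, ax, ay, az], ...]]. A call has 1 to 5 rows; each row is the pose to reach, as a shift and turn from the pose commanded when the call began, along the tool's axes at that moment, turning the shorter way round; what a row does not reach only later rows make up. A row lasts 1/8 s, in which the tool goes at most 62.5 mm and 10.7 degrees, less where a joint would pass 70% of its speed; a pose out of reach is approached as far as the arm can. A call with a number of a shift or a turn outside -1 to 1 is refused whole. A call with a gripper value outside its range is refused whole. "jaw" is the closure, from 0 (fully open) to 1 (shut), set as the call begins (left out, the last holds). The fingers move at their own pace and stop on an object; "squeeze" is the grip in N (left out, the last holds). Time passes only in rows, so rows that repeat a pose let the fingers close. It gives the time, the measured TCP pose, the force, the opening and the grip force at its end, in the units of the state.
- env.get_state(): the state, without advancing time (a new reading comes with each control period).
- env.read_camera(name): name is "side" or "top" or "wrist"; returns a dict with "frame" (384x512x3 uint8, blue, green, red), "z_map" (384x512 float32, m along the optical axis (not along the pixel's ray), 0 where there is no reading), "intrinsics" (3x3 intrinsics, pixels), "R" (3x3) and "t" (3): a world point X has camera coordinates R X + t; the wrist camera has in their place "T_tool_cam" (4x4, takes a point from camera to tool coordinates, whose origin is the TCP and whose axes are the flange's). Camera axes: x right, y down, z forward; pixel columns grow to the right and rows downward; lengths in m; the calibration is good to about 2 mm. A picture is of the moment at which its call begins: read the wrist's pose just before it.
- env.hand_in(): hands the job in; it is judged then, once.
Trained networks look in the newest picture that a camera, given by its name, has taken for a name from the list of things; names that differ only in an ending like _2 or _b are one class to them, and where a whole thing is asked for, a point or a joint stands for the part that bears it (a point fixed in the world has none). Each returns a list of dicts, best first, with "score" (0 to 1); they miss things now and then, are a little off and sometimes report something else, mostly with a low value. They report only what shows in the picture. A call takes as long as a camera call. They do not tell look-alikes from the thing itself.
- env.find_in(camera, name): "position" ([x, y, z] in m, in world coordinates, good to about 4 mm: the middle of the surface that is visible of it).
The state is a dict: "clock": time; "joint_pos": joint angles; "qvel": joint speeds; "tau": joint torques, N m; "tcp_pos": TCP position; "orientation": TCP orientation; "wrist_force": force on the tool from outside, world axes, zero at the start; "ft_torque": the same for the moment, N m; "finger_gap": finger opening in m; "grip_force": force on a finger pad.
Only numpy, scipy, OpenCV 4.12 (cv2) and the standard library are available. Lean on these libraries where they do the work, as an engineer would, in place of code of your own. Each camera call takes 0.05 s, during which the arm holds its last target. There are 200 camera calls.

### The job

The blue filter cap is standing loose in its pump pot on the laundry workbench: push it down against its spring and turn it a quarter turn clockwise (seen from above), so that it stays locked down with its grip bar pointing at the green marks when you let go. Leave the orange cap as it is; that pot still has to be cleaned.

Things in the scene. Friction and masses are not known exactly. Their poses are not given: they have to be found in the camera images.
- blue_cap: Loose blue cap, 0.2 kg, standing unlocked in the mouth of blue_pot (4 mm side play). Disc 100 mm across; on it a centred upright grip bar 60 long (x), 14 thick (y), 32 high. Origin: on its axis at its underside, 93 mm above the table at the start; disc top 34 mm, bar top 66 mm above it. x along the bar and its two hidden lugs, z up. It rests on a spring plate: 5 N to start, 12 N fully down.
- blue_grip (a point): Point on the blue cap's axis in the bar, 10 mm below the bar's top (149 mm above the table at the start), x along the bar. The cap can be pressed 14 mm. From 8 mm down its lugs are under the pot's lip and it turns clockwise only (seen from above), to a solid stop at about 100 degrees. Let go after a quarter turn, it springs up against the lip and stays, 8 mm lower than at the start.
- blue_pot: White drain-pump filter pot under the blue cap, fixed to the table: round, 112 mm across (foot 136), 105 high, grey outlet stub at its -y. Origin: centre of its underside; z up. Inward lip 8 mm thick round its mouth, with notches at its +x and -x (black marks on the rim) that hold the cap's lugs until pressed; green marks at its +y and -y, where the bar points when locked.
- orange_cap: Orange cap of the same shape, standing unlocked in a second, equal white pot fixed to the table. To be left alone. Origin and axes as for the blue cap.
Not all that is in view belongs to the job. Leave any turquoise look-alike of the blue_cap alone.

How it is judged:
On the way:
1. the blue cap is pushed down at least 6 mm, its bar still within 35 degrees of the notches (z of blue_cap in the frame of blue_pot below 0.087 m and angle between the x axis of blue_cap and the x axis of blue_pot, either way round below 0.61 rad), for 0.05 s.
At the end, for the whole second after the job is handed in: Released and at rest, the blue cap stays held down under the lip of its pot (at least 5 mm lower than at the start), level within 8 degrees, centred within 10 mm, its grip bar within 20 degrees of the line of the green marks; the orange cap is within 6 mm of where it was (z of blue_cap in the frame of blue_pot between 0.076 and 0.088 m and angle between the x axis of blue_cap and the y axis of blue_pot, either way round below 0.35 rad and horizontal distance between blue_cap and blue_pot below 0.01 m and angle between blue_cap's own z axis and vertical below 0.15 rad and linear speed of blue_cap below 0.02 m/s and angular speed of blue_cap below 0.2 rad/s and distance of orange_cap from where it was at the start of the episode below 0.006 m); the robot touches nothing.
It fails at once if the orange cap is pressed, lifted or shifted by more than 6 mm (distance of orange_cap from where it was at the start of the episode above 0.006 m).
It fails at once if the robot presses on the orange cap (contact force between the arm and orange_cap above 2 N).
It fails at once if the fingers press on the orange cap (contact force between the fingers and orange_cap above 2 N).
It also fails if it takes over 32 s, if anything falls off the work surface, if the arm or the gripper's body presses on something with over 40 N, if the wrist force passes 120 N, or if a joint passes its speed limit or range.

## Working session

There is one attempt and no reset: what is moved stays moved. The work goes in short steps, Python scripts to look and compute and a tool call to move; the robot and the scene stay as the last step left them, time stands still between calls to the robot, and variables do not carry over. Pictures are saved under pics/ and viewed, at most 10 in all, crops included, and the job is handed in when it is done.

Besides the shell and the picture viewer there is one more tool, called after ">>>" as a command line: name --argument value ..., lists and objects as JSON in quotes. carry_out: Moves the arm, as the interface text tells. Its arguments: {"type":"object","properties":{"increments":{"type":"array","items":{"type":"array","items":{"type":"array","items":{"type":"number","minimum":-1,"maximum":1}}}},"jaw":{"type":"number"},"squeeze":{"type":"number"}},"required":["increments"]}

```bash
mkdir -p pics; ls; python3 - <<'E'
from workcell import env
import cv2,numpy as np
s=env.get_state();print(s)
im=[]
for c in("top","side"):
    d=env.read_camera(c);im.append(d["frame"])
    for n in("blue_cap","orange_cap","blue_pot"):
        print(c,n,[(np.round(r["position"],3).tolist(),round(r["score"],2),(lambda p:np.round(p[:2]/p[2]).tolist())(d["intrinsics"]@(d["R"]@np.array(r["position"])+d["t"]))) for r in env.find_in(c,n)])
cv2.imwrite("pics/top.png",im[0]);cv2.imwrite("pics/side.png",im[1])
E
```

```text
pics
{'clock': 0.0, 'joint_pos': array([1.18638973e+00, 3.14014179e-01, 4.49728337e-02, 1.30355257e+00,
       9.20321470e-06, 1.43117475e+00]), 'qvel': array([-0.00111347, -0.00042653, -0.00144528,  0.00051807,  0.00094555,
        0.00074971]), 'tau': array([-1.64051335e-04, -4.80620170e+01,  2.98536479e+01,  1.92919612e-02,
        1.59470223e-04,  6.96260543e-06]), 'tcp_pos': array([0.1391949 , 0.55742435, 0.24939845]), 'orientation': array([-2.37255835e-04,  1.22087120e-01,  9.92518981e-01, -8.66926018e-04]), 'wrist_force': array([-0.59796739,  0.06594687, -0.2529631 ]), 'ft_torque': array([ 0.04045276, -0.01074115,  0.03188168]), 'grip_force': 0.0, 'finger_gap': 0.08525811922882799}
top blue_cap [([0.59, -0.209, 0.127], 0.87, [359.0, 196.0]), ([0.754, -0.214, 0.033], 0.84, [350.0, 131.0]), ([0.582, -0.039, 0.035], 0.57, [280.0, 203.0])]
top orange_cap [([0.605, 0.16, 0.127], 0.75, [190.0, 193.0])]
top blue_pot [([0.576, -0.173, 0.044], 0.9, [336.0, 204.0])]
side blue_cap [([0.749, -0.201, 0.034], 0.76, [269.0, 160.0]), ([0.577, -0.025, 0.032], 0.75, [279.0, 220.0]), ([0.579, -0.202, 0.132], 0.57, [321.0, 156.0])]
side orange_cap [([0.596, 0.179, 0.128], 0.93, [214.0, 240.0]), ([0.582, -0.203, 0.131], 0.38, [320.0, 156.0])]
side blue_pot [([0.562, -0.168, 0.05], 0.56, [316.0, 189.0])]
```

View pics/top.png

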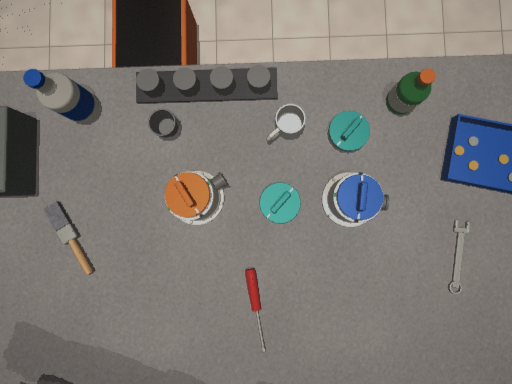

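View pics/side.png

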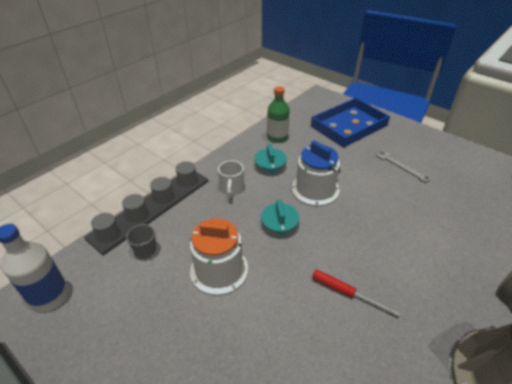

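```bash
python3 - <<'E'
from workcell import env
import cv2,numpy as np
d=env.read_camera("top");f=d["frame"]
np.savez("top.npz",**d)
c=cv2.resize(f[150:245,310:410],None,fx=6,fy=6,interpolation=cv2.INTER_CUBIC);cv2.imwrite("pics/crop.png",c)
K=d["intrinsics"];z=d["z_map"];v,u=np.mgrid[:384,:512]
P=np.stack([(u-K[0,2])/K[0,0]*z,(v-K[1,2])/K[1,1]*z,z],-1)
W=(P-d["t"])@d["R"]
r=np.hypot(W[...,0]-.585,W[...,1]+.205)<.075
h=cv2.cvtColor(f,cv2.COLOR_BGR2HSV)
blue=(h[...,0]>95)&(h[...,0]<130)&(h[...,1]>90)
print("t", -d["R"].T@d["t"])
for n,m in(("disc",r&blue&(abs(W[...,2]-.127)<.008)),("bar",r&blue&(W[...,2]>.15)&(W[...,2]<.17)),("rim",r&(h[...,1]<60)&(abs(W[...,2]-.105)<.006)),("green",r&(h[...,0]>40)&(h[...,0]<85)&(h[...,1]>90))):
    q=W[m]
    if len(q)<3: print(n,len(q));continue
    (cx,cy),(w,l),a=cv2.minAreaRect((q[:,:2]*1000).astype(np.float32)); 
    C=np.cov(q[:,:2].T);e,V=np.linalg.eigh(C)
    print(n,len(q),q.mean(0).round(4),"rect",cx,cy,w,l,a,"axis deg",np.degrees(np.arctan2(V[1,1],V[0,1])),"circ",cv2.minEnclosingCircle((q[:,:2]*1000).astype(np.float32)))
    if n=="green":print(q.round(3).tolist())
E
```

```text
t [ 0.55018769 -0.01456817  0.9846053 ]
disc 1339 [ 0.5882 -0.2086  0.1266] rect 587.8748779296875 -209.6364288330078 98.35355377197266 96.1496353149414 87.38308715820312 axis deg 86.050633679031 circ ((589.0077514648438, -209.94805908203125), 49.898006439208984)
bar 207 [ 0.5879 -0.2091  0.1574] rect 588.1991577148438 -209.85203552246094 14.534221649169922 59.56513214111328 82.57904052734375 axis deg 172.46672942773873 circ ((588.4947509765625, -207.5831756591797), 29.855567932128906)
rim 292 [ 0.581  -0.1879  0.1044] rect 586.930419921875 -206.7294921875 111.13103485107422 102.17355346679688 16.262311935424805 axis deg -165.02982348289265 circ ((588.2537841796875, -210.4390106201172), 55.94489288330078)
green 10 [ 0.5921 -0.1901  0.1063] rect 590.0079956054688 -210.56893920898438 112.55863952636719 4.759197235107422 82.86382293701172 axis deg 83.02609181624356 circ ((588.5578002929688, -210.38735961914062), 56.28689956665039)
[[0.599, -0.158, 0.105], [0.596, -0.155, 0.112], [0.597, -0.158, 0.103], [0.597, -0.16, 0.108], [0.595, -0.155, 0.106], [0.595, -0.158, 0.103], [0.594, -0.16, 0.107], [0.585, -0.266, 0.106], [0.583, -0.265, 0.107], [0.581, -0.266, 0.105]]
```

View pics/crop.png

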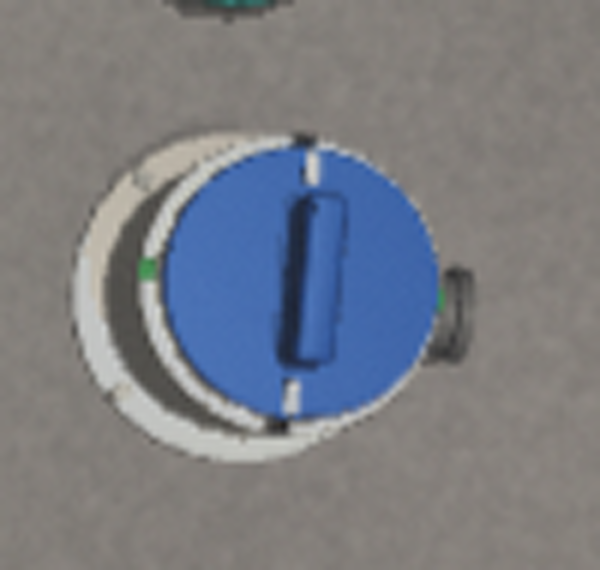

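The blue candidates in the top view are: the blue cap in the white pot with the green and black marks (359,196), two turquoise look-alikes (350,131) and (280,203), and the orange cap (188,194). I choose (359,196). The crop confirms it: bar lined up with the black notches, green marks at (148,268) and (440,298), grey stub on the right. The centre is about (0.588, -0.2095) and the bar lies at -7.5° to world x.

>>> carry_out --increments '[[[-0.08,-0.08,0,0,0,-0.003],[-0.16,-0.16,0,0,0,-0.006],[-0.24,-0.24,0,0,0,-0.01],[-0.32,-0.32,0,0,0,-0.014],[-0.4,-0.4,0,0,0,-0.018]]]' --jaw 0 --squeeze 70

```text
clock: 1.08
tcp_pos: [0.2856, 0.3139, 0.2506]
orientation: [0.0, 0.065, 0.998, 0.0]
wrist_force: [0.8, -0.4, 0.5]
finger_gap: 0.0853
grip_force: 0.0
```

```bash
cat > go.py <<'E'
from workcell import env
import numpy as np,sys
from scipy.spatial.transform import Rotation as R
def rem(x,y,z,barang):
    s=env.get_state();q=s["orientation"];r=R.from_quat(np.roll(q,-1))
    t=R.from_euler("z",barang,degrees=True)*R.from_matrix(np.diag([-1.,1,-1])) # tool y perp. to bar, z down
    d=r.inv().apply(np.array([x,y,z])-s["tcp_pos"])/.5
    a=(r.inv()*t).as_rotvec()/(2*np.pi)
    print("clock",s["clock"],"tcp",s["tcp_pos"].round(4),"gap",s["finger_gap"],"F",s["wrist_force"].round(1),"j",s["joint_pos"].round(2))
    print("rem",np.r_[d,a].round(4).tolist())
rem(*map(float,sys.argv[1:]))
E
python3 go.py .588 -.2095 .25 -7.5
```

```text
clock 1.075 tcp [0.2856 0.3139 0.2506] gap 0.08526964101712797 F [ 0.8 -0.4  0.5] j [ 0.64  0.02 -0.31  1.24 -0.    0.77]
rem [-0.7357, -0.9593, 0.0011, 0.0001, 0.0001, 0.0001]
```

>>> carry_out --increments '[[[-0.07,-0.09,0,0,0,0],[-0.14,-0.18,0,0,0,0],[-0.21,-0.27,0,0,0,0],[-0.28,-0.36,0,0,0,0],[-0.35,-0.45,0,0,0,0]]]'

```text
clock: 1.7
tcp_pos: [0.4297, 0.0675, 0.2507]
orientation: [0.001, 0.066, 0.998, 0.0]
wrist_force: [0.2, -0.2, 0.7]
finger_gap: 0.0857
grip_force: 0.0
```

>>> carry_out --increments '[[[-0.07,-0.09,0,0,0,0],[-0.14,-0.18,0,0,0,0],[-0.21,-0.27,0,0,0,0],[-0.28,-0.36,0,0,0,0],[-0.35,-0.45,0,0,0,0]]]'

```text
clock: 2.33
tcp_pos: [0.5736, -0.1785, 0.2504]
orientation: [0.0, 0.066, 0.998, 0.0]
wrist_force: [0.4, 0.4, -0.0]
finger_gap: 0.0854
grip_force: 0.0
```

```bash
python3 go.py .588 -.2095 .25 -7.5
```

```text
clock 2.325 tcp [ 0.5736 -0.1785  0.2504] gap 0.08536212418392776 F [ 0.4  0.4 -0. ] j [-0.44  0.36  0.12  1.32  0.   -0.3 ]
rem [-0.0367, -0.0576, 0.0008, 0.0, 0.0001, -0.0002]
```

>>> carry_out --increments '[[[-0.0367,-0.0576,0,0,0,0],[-0.0367,-0.0576,0.04,0,0,0],[-0.0367,-0.0576,0.06,0,0,0],[-0.0367,-0.0576,0.06,0,0,0]]]'

```text
clock: 2.82
tcp_pos: [0.5865, -0.207, 0.2194]
orientation: [-0.001, 0.066, 0.998, 0.0]
wrist_force: [0.7, -0.3, -1.3]
finger_gap: 0.0853
grip_force: 0.0
```

```bash
python3 go.py .588 -.2095 .147 -7.5; python3 - <<'E'
from workcell import env
import numpy as np,cv2
from scipy.spatial.transform import Rotation as R
s=env.get_state();d=env.read_camera("wrist");f=d["frame"];K=d["intrinsics"];z=d["z_map"];v,u=np.mgrid[:384,:512]
P=np.stack([(u-K[0,2])/K[0,0]*z,(v-K[1,2])/K[1,1]*z,z],-1);T=d["T_tool_cam"]
W=R.from_quat(np.roll(s["orientation"],-1)).apply((P@T[:3,:3].T+T[:3,3]).reshape(-1,3)).reshape(P.shape)+s["tcp_pos"]
h=cv2.cvtColor(f,cv2.COLOR_BGR2HSV);b=(h[...,0]>95)&(h[...,0]<130)&(h[...,1]>90)&(z>0)
for lo,hi in((.12,.134),(.153,.168)):
    q=W[b&(W[...,2]>lo)&(W[...,2]<hi)]
    if len(q)>5: print(len(q),np.median(q[:,2]),cv2.minAreaRect((q[:,:2]*1000).astype(np.float32)))
cv2.imwrite("pics/w1.png",f)
E
```

```text
clock 2.825 tcp [ 0.5865 -0.207   0.2194] gap 0.08534544334573178 F [ 0.7 -0.3 -1.3] j [-0.47  0.42  0.12  1.28  0.   -0.34]
rem [-0.0039, -0.0048, 0.1448, 0.0001, -0.0003, -0.0001]
8030 0.12672575889024457 ((588.8679809570312, -210.37509155273438), (98.26377868652344, 98.58387756347656), 63.571533203125)
1320 0.1584481328295751 ((588.9697875976562, -210.86016845703125), (13.468863487243652, 59.74873352050781), 82.72293853759766)
```

View pics/w1.png

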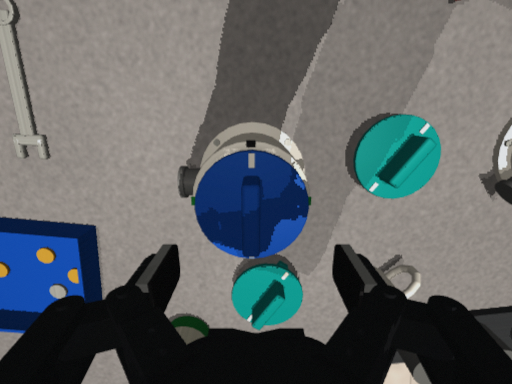

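The wrist view shows the blue cap at (252,203) between the fingers, with its bar square to the closing direction. The turquoise caps at (398,155) and (267,294) are well clear. Next I descend, then close.

>>> carry_out --increments '[[[-0.006,-0.006,0.07,0,0,0],[-0.006,-0.006,0.12,0,0,0],[-0.006,-0.006,0.143,0,0,0],[-0.006,-0.006,0.143,0,0,0]]]'

```text
clock: 3.38
tcp_pos: [0.5897, -0.2106, 0.1489]
orientation: [-0.0, 0.066, 0.998, 0.0]
wrist_force: [-0.3, -0.8, 0.0]
finger_gap: 0.0856
grip_force: 0.0
```

>>> carry_out --increments '[[[0,0,0,0,0,0],[0,0,0,0,0,0],[0,0,0,0,0,0],[0,0,0,0,0,0],[0,0,0,0,0,0]]]' --jaw 1 --squeeze 70

```text
clock: 4.0
tcp_pos: [0.59, -0.2112, 0.1493]
orientation: [0.0, 0.066, 0.998, -0.0]
wrist_force: [-1.0, -0.3, 4.0]
finger_gap: 0.0127
grip_force: 69.1
```

```bash
python3 go.py .5888 -.2105 .137 -7.5
```

```text
clock 4.0 tcp [ 0.59   -0.2112  0.1493] gap 0.012700176003500274 F [-1.  -0.3  4. ] j [-0.47  0.46  0.01  1.12  0.   -0.34]
rem [0.0025, 0.001, 0.0246, -0.0, 0.0001, -0.0001]
```

>>> carry_out --increments '[[[0.001,0,0.008,0,0,0],[0.0015,0,0.016,0,0,0],[0.002,0,0.023,0,0,0],[0.002,0,0.023,0,0,0],[0.002,0,0.023,0,0,0]]]'

```text
clock: 4.62
tcp_pos: [0.5899, -0.2112, 0.1392]
orientation: [0.002, 0.066, 0.998, -0.0]
wrist_force: [0.7, 1.0, 9.8]
finger_gap: 0.013
grip_force: 70.3
```

>>> carry_out --increments '[[[0,0,0.003,0,0,0.0125],[0,0,0.003,0,0,0.0375],[0,0,0.003,0,0,0.0625],[0,0,0.003,0,0,0.0875],[0,0,0.003,0,0,0.1125]]]'

```text
clock: 5.25
tcp_pos: [0.5904, -0.2117, 0.1381]
orientation: [0.002, 0.409, 0.912, -0.0]
wrist_force: [-0.7, -0.3, 9.8]
finger_gap: 0.0129
grip_force: 70.4
```

```bash
python3 go.py .5888 -.2105 .137 -97.5; python3 -c "
from workcell import env
print(env.get_state()['ft_torque'])"
```

```text
clock 5.25 tcp [ 0.5904 -0.2117  0.1381] gap 0.012880699007279551 F [-0.7 -0.3  9.8] j [-0.47  0.46 -0.01  1.09 -0.    0.37]
rem [0.004, -0.0007, 0.0023, 0.0006, 0.0006, 0.1366]
[-0.0226003   0.14808466  0.21128493]
```

>>> carry_out --increments '[[[0,0,0,0,0,0.025],[0,0,0,0,0,0.05],[0,0,0,0,0,0.075],[0,0,0,0,0,0.1],[0,0,0,0,0,0.125]]]'

```text
clock: 5.88
tcp_pos: [0.5904, -0.2118, 0.1382]
orientation: [0.002, 0.727, 0.686, 0.001]
wrist_force: [0.9, -0.7, 10.8]
finger_gap: 0.0131
grip_force: 70.4
```

>>> carry_out --increments '[[[0,0,0,0,0,0.0125],[0,0,0,0,0,0.0125],[0,0,0,0,0,0.0125]]]'

```text
clock: 6.25
tcp_pos: [0.5904, -0.2118, 0.1381]
orientation: [0.002, 0.752, 0.659, 0.001]
wrist_force: [0.7, 0.5, 10.3]
finger_gap: 0.0126
grip_force: 70.4
```

```bash
python3 go.py .5888 -.2105 .142 -97.5; python3 -c "
from workcell import env
print(env.get_state()['ft_torque'])"
```

```text
clock 6.25 tcp [ 0.5904 -0.2118  0.1381] gap 0.012649713888232756 F [ 0.7  0.5 10.3] j [-0.47  0.46 -0.01  1.09 -0.    1.23]
rem [0.0021, -0.0034, -0.0077, 0.0007, 0.0003, -0.0002]
[-0.06986559  0.22922226 -0.10477944]
```

>>> carry_out --increments '[[[0,0,-0.003,0,0,0],[0,0,-0.006,0,0,0],[0,0,-0.006,0,0,0]]]'

```text
clock: 6.62
tcp_pos: [0.5904, -0.2118, 0.141]
orientation: [0.002, 0.752, 0.659, 0.001]
wrist_force: [-0.1, -0.2, 8.7]
finger_gap: 0.013
grip_force: 70.2
```

>>> carry_out --increments '[[[0,0,0,0,0,0],[0,0,0,0,0,0],[0,0,0,0,0,0],[0,0,0,0,0,0],[0,0,0,0,0,0]]]' --jaw 0

```text
clock: 7.25
tcp_pos: [0.5887, -0.2108, 0.1386]
orientation: [-0.0, 0.752, 0.659, -0.0]
wrist_force: [0.7, 0.3, -0.5]
finger_gap: 0.0855
grip_force: 0.0
```

>>> carry_out --increments '[[[0,0,-0.03,0,0,0],[0,0,-0.1,0,0,0],[0,0,-0.18,0,0,0],[0,0,-0.2,0,0,0],[0,0,-0.2,0,0,0]]]'

```text
clock: 7.88
tcp_pos: [0.5893, -0.2111, 0.2399]
orientation: [0.001, 0.752, 0.659, 0.0]
wrist_force: [0.0, 0.2, -0.7]
finger_gap: 0.0854
grip_force: 0.0
```

```bash
python3 - <<'E'
from workcell import env
import numpy as np,cv2
from scipy.spatial.transform import Rotation as R
s=env.get_state();d=env.read_camera("wrist");f=d["frame"];K=d["intrinsics"];z=d["z_map"];v,u=np.mgrid[:384,:512]
P=np.stack([(u-K[0,2])/K[0,0]*z,(v-K[1,2])/K[1,1]*z,z],-1);T=d["T_tool_cam"]
W=R.from_quat(np.roll(s["orientation"],-1)).apply((P@T[:3,:3].T+T[:3,3]).reshape(-1,3)).reshape(P.shape)+s["tcp_pos"]
h=cv2.cvtColor(f,cv2.COLOR_BGR2HSV);b=(h[...,0]>95)&(h[...,0]<130)&(h[...,1]>90)&(z>0)&(np.hypot(W[...,0]-.589,W[...,1]+.2105)<.07)
for lo,hi in((.11,.134),(.14,.168)):
    q=W[b&(W[...,2]>lo)&(W[...,2]<hi)]
    if len(q)>5: print(len(q),np.median(q[:,2]),cv2.minAreaRect((q[:,:2]*1000).astype(np.float32)))
print(s["finger_gap"],s["wrist_force"],s["tcp_pos"])
cv2.imwrite("pics/w2.png",f)
E
```

```text
6601 0.11876252616188496 ((590.6062622070312, -210.03106689453125), (98.43408966064453, 97.69368743896484), 64.54207611083984)
1085 0.1503770527792182 ((590.6815185546875, -209.758056640625), (59.30052947998047, 13.672801971435547), 82.1243667602539)
0.08544672460868993 [ 0.04087046  0.18057926 -0.68512863] [ 0.58927869 -0.2111268   0.239949  ]
```

View pics/w2.png

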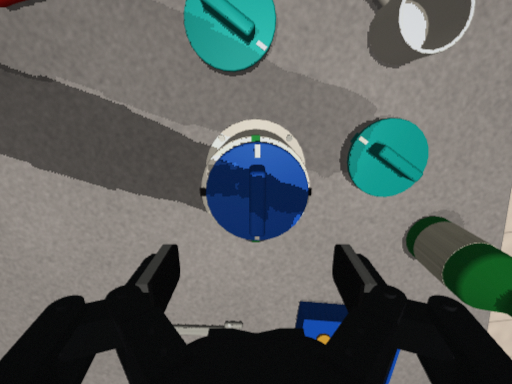

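The wrist view shows the bar pointing at the green marks (256,138) and (257,239). The disc top is at 119 mm, which is 8 mm lower than before, so the cap is locked and the gripper is clear.

```bash
python3 -c "
from workcell import env
print(env.hand_in())"
```

```text
the job is handed in; nothing more can be done
None
```

The blue cap is pressed down and locked, 8 mm lower than at the start with its grip bar on the green marks; I never touched the orange cap, and the job is handed in (the hand-in gave no verdict).

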